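# Press the bearing sleeve home in the valve housing

## Robot

A 6-joint arm with a two-finger parallel gripper is mounted at the origin on the work surface. World frame = base frame: x ahead of the robot, y to its left, z up, the work surface at z = 0. Lengths are in mm, angles in degrees, forces in N, time in s.
With the tool pointing down it reaches from about 350 to 850 mm from the base axis. Payload 8.1 kg.
Tool frame: the origin (TCP) lies where the fingers leave the gripper's body, on its centre line; the fingertips stand 73 mm ahead of it and the grasp point (between the pads) lies 54 mm ahead of it; z points along the fingers, y is the line along which they close (so a half turn about z gives the same grasp; the last joint's range is limited). The gripper opens to 85 mm and grips with 20 to 120 N. Pads are 22 mm wide; open, the fingers measure 114 mm over their backs; the gripper's body (76 mm by 85 mm) begins 54 mm behind the grasp point. The pads swing forward as they close: fully open they stand 13 mm farther back than shut.
Start: joints at [-72.273, 7.471, 85.268, -0, 87.261, -4.893], TCP at [230.794, -553.841, 303.892] pointing down, gripper open.
Joint ranges: [-169.43, 169.43], [-51.17, 129.36], [1.28, 143.12], [-76.62, 256.62], [0, 156.53], [-152.29, 152.29]. Speed limits (degrees/s): [136.94, 136.94, 159.86, 180, 180, 180].

## Interface

Orientations are given as [roll, pitch, yaw] about the fixed x, y, z axes, in that order (R = Rz(yaw) Ry(pitch) Rx(roll)).
In Python, from bench import sense, optics, r gives the robot as it stands.
- The arm moves only by the tool servo_tool, never from a script. Its argument "plan" is a list that holds one entry, the list of rows, each a list of 5 numbers: the shift along the world's x, y, z in m, then the turn about the world's z in degrees, then the finger opening in m, from 0 to 0.0854. A call has 1 to 10 rows; each row shifts and turns the commanded pose from where the row before left it; what a row does not reach is not made up. A row lasts 1/10 s, in which the tool goes at most 50 mm and 8.59 degrees, less where a joint would pass 70% of its speed; a pose out of reach is approached as far as the arm can. A call is refused whole if a number of a shift passes 0.05 or a number of a turn 8.59, either way. A call with a gripper value outside its range is refused whole. The fingers move at their own pace and stop on an object; "force" is the grip in N (left out, the last holds). Time passes only in rows, so rows that do not move let the fingers close. It gives the time, the measured TCP pose, the force, the opening and the grip force at its end, in the units of the state.
- sense(): the state, without advancing time (a new reading comes with each control period).
- optics.snapshot(name): name is "scene" or "top" or "wrist"; returns a dict with "frame" (384x512x3 uint8, blue, green, red), "fx", "fy", "cx", "cy" (pixels), "cam_to_world" (4x4, takes a point from camera to world coordinates). Camera axes: x right, y down, z forward; pixel columns grow to the right and rows downward; lengths in mm; the calibration is good to about 2 mm. A picture is of the moment at which its call begins. There is no depth.
- r.hand_in(): hands the job in; it is judged then, once.
The state is a dict: "time": time; "joint_pos": joint angles; "qd": joint speeds; "joint_efforts": joint torques, N m; "tool_pos": TCP position; "tcp_rot": TCP orientation; "ft_force": force on the tool from outside, world axes, zero at the start; "wrist_torque": the same for the moment, N m; "finger_gap": finger opening in mm; "grip_force": force on a finger pad.
Only numpy, scipy, OpenCV 4.12 (cv2) and the standard library are available. Lean on these libraries where they do the work, as an engineer would, in place of code of your own. Each camera call takes 0.05 s, during which the arm holds its last target. There are 200 camera calls.

## Task

Take the larger of the two bronze bearing sleeves out of the parts tray, feel its spigot into the bore of the bearing plate in the grey housing, and press it straight down until its shoulder sits flush on the plate, then let go. It is a tight fit: press firmly but steadily, never with more than 60 N, and leave the other things on the bench where they are.

Things in the scene. Friction and masses are not known exactly. Their poses are not given: they have to be found in the camera images.
- sleeve: the larger bronze sleeve, 48 mm tall, 110 to 210 g, upright in the tray. Bottom to top: round spigot 22 mm across and 22 mm long (lowest 2.5 mm tapered to 18.6 mm), shoulder flange 36 mm across and 6 mm thick, round hub 26 mm across and 20 mm tall, to grip. Origin at the centre of the foot, z up along its axis; any yaw is alike
- shoulder (a point): point on the sleeve's axis at the underside of its shoulder flange, 22 mm above the foot
- housing: grey cast housing, 178 x 110 mm over its two fixing lugs, walls 34 mm high, bolted down; origin at the centre of its underside, x along its longer side, z up. An aluminium bearing plate, 90 x 70 mm, is clamped in its open pocket by eye: not turned, but shifted by up to 6 mm along each of the housing's x and y; the shift is not measured. It stays put under 100 N
- seat (a point): point over the housing's centre at the height of the plate's top face (40 mm above the bench). The bore, in the plate's middle, is up to 6 mm from it in each of x and y: 23.2 mm across, 1.5 mm chamfer, 32 mm deep. Sprung steel strips inside make it tight: from 9 mm of insertion the sleeve needs a push of some 7 to 20 N (most at 13 mm), and friction holds it where it is left
- tray: open steel parts tray, 120 x 200 mm, walls 20 mm high and 4 mm thick, floor 4 mm thick; fixed; origin at the centre of its underside, long side along its y. The two sleeves stand in its two halves, either way round, about 90 mm apart
- pot: white plastic cup, 72 mm across, 75 mm high, empty; origin at the centre of its foot
- spray: white plastic bottle with a green cap, 44 mm across, 130 mm high; origin at the centre of its foot
- mouse: black computer mouse, 100 x 58 x 30 mm; origin at the centre of its underside
- driver: red-handled screwdriver, 190 mm long, 26 mm thick, lying flat; origin near its middle
- spanner: steel spanner, 180 mm long, 8 mm thick, lying flat; origin near its middle
- collar: plain steel ring, 48 mm across with a 26 mm hole, 14 mm high, lying flat; origin at the centre of its underside
- small_sleeve: the smaller bronze sleeve, not to be used: 36 mm tall, spigot 17 mm, shoulder 28 mm, hub 20 mm across; stands in the tray; origin at the centre of its foot
Things that resemble listed ones, but are neither listed nor needed, are in the scene too. Of the things shaped like the tray, the steel one is meant.

How it is judged (in metres and radians):
On the way, in this order (a step that is already met when the one before it is completed fails the run):
1. the larger sleeve has been lifted out of the tray (z of sleeve in the frame of tray above 0.05 m), for 0.1 s.
2. its spigot is in the bore by at least 5 mm, shoulder within 17 mm of the plate (z of shoulder in the frame of seat below 0.017 m and horizontal distance between shoulder and seat below 0.012 m), for 0.05 s.
At the end, for the whole second after the job is handed in: the larger sleeve is in the bore of the bearing plate with its shoulder within 1.5 mm of the plate's top face, upright within 3.4 degrees, at rest and released (z of shoulder in the frame of seat between -0.003 and 0.0015 m and horizontal distance between shoulder and seat below 0.012 m and angle between sleeve's own z axis and vertical below 0.06 rad and linear speed of sleeve below 0.01 m/s and contact force between the fingers and sleeve below 0.1 N); the robot touches nothing.
It fails at once if the shoulder is pushed onto the bearing plate with more than 60 N (contact force between sleeve_c1 and housing above 60 N).
It fails at once if the sleeve is jammed or forced: its contact forces on the housing and plate, squeeze of the grip strips (some 35 N) included, exceed 120 N (contact force between sleeve and housing above 120 N).
It fails at once if the arm or fingers strike the housing or its plate harder than 60 N (contact force between any of the fingers, the arm and housing above 60 N).
It fails at once if any of the other things (small sleeve, cup, bottle, mouse, screwdriver, spanner, ring) is pushed more than 30 mm from its place (distance of any of pot, spray, mouse, driver, spanner, collar, small_sleeve from where it was at the start of the episode above 0.03 m).
It also fails if it takes over 58 s, if anything falls off the work surface, if the arm or the gripper's body presses on something with over 40 N, if the wrist force passes 120 N, or if a joint passes its speed limit or range.

## Working session

There is one attempt and no reset: what is moved stays moved. The work goes in short steps, Python scripts to look and compute and a tool call to move; the robot and the scene stay as the last step left them, time stands still between calls to the robot, and variables do not carry over. Pictures are saved under pics/ and viewed, at most 10 in all, crops included, and the job is handed in when it is done.

Besides the shell and the picture viewer there is one more tool, called after "Emit:" as name(argument=value, ...) on one line, values as JSON. servo_tool: Moves the arm, as the interface text tells. Its arguments: {"type":"object","properties":{"plan":{"type":"array"},"force":{"type":"number"}},"required":["plan"]}

```bash
mkdir -p pics; cat > h.py <<'E'
import numpy as np,cv2
from bench import sense,optics,r
def snap(n,f):
    s=optics.snapshot(n); cv2.imwrite('pics/'+f+'.png',s['frame']); np.save('pics/'+f+'.npy',{k:s[k] for k in('fx','fy','cx','cy','cam_to_world')},allow_pickle=True); return s
def load(f): return np.load('pics/'+f+'.npy',allow_pickle=True).item()
def ray(s,u,v,z):
    T=np.array(s['cam_to_world']);d=T[:3,:3]@[(u-s['cx'])/s['fx'],(v-s['cy'])/s['fy'],1];o=T[:3,3]
    return np.round(o+d*(z-o[2])/d[2],1)
def proj(s,p):
    T=np.array(s['cam_to_world']);c=T[:3,:3].T@(np.array(p)-T[:3,3]);return s['fx']*c[0]/c[2]+s['cx'],s['fy']*c[1]/c[2]+s['cy']
E
python3 - <<'E'
from h import *
a=snap('top','top0');b=snap('scene','scene0')
cv2.imwrite('pics/top0b.png',cv2.resize(a['frame'],(800,600),interpolation=3))
cv2.imwrite('pics/scene0b.png',cv2.resize(b['frame'],(800,600),interpolation=3))
for s in(a,b): print(s['fx'],s['cx'],s['cy'],np.round(s['cam_to_world'],3).tolist())
E
```

```text
357.71803128407885 256.0673631273813 193.9014332021347 [[0.061, -0.973, 0.222, 228.073], [-0.998, -0.061, 0.007, -136.809], [0.007, -0.222, -0.975, 1278.083], [0.0, 0.0, 0.0, 1.0]]
404.0798788462137 256.04233295963706 192.80680789698835 [[0.673, 0.482, -0.56, 1125.622], [0.739, -0.439, 0.51, -703.502], [0.0, -0.758, -0.652, 811.582], [0.0, 0.0, 0.0, 1.0]]
```

View pics/top0b.png

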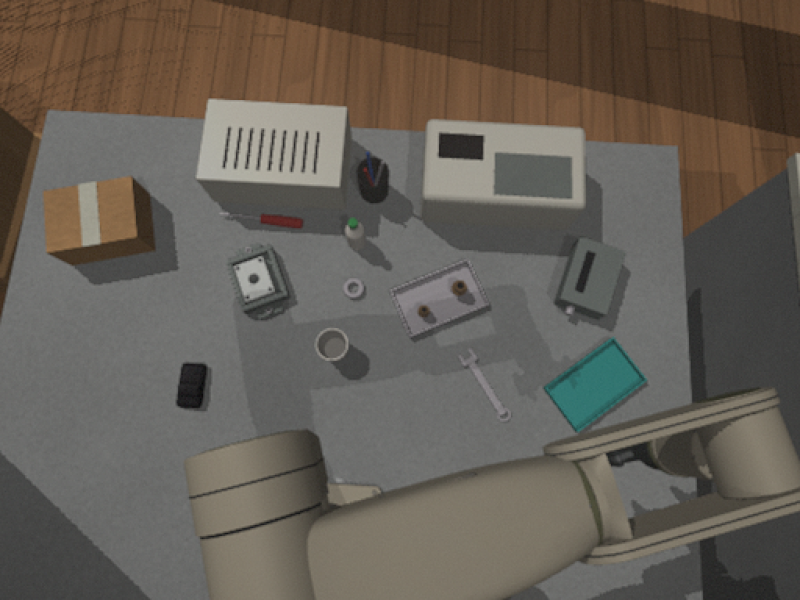

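View pics/scene0b.png

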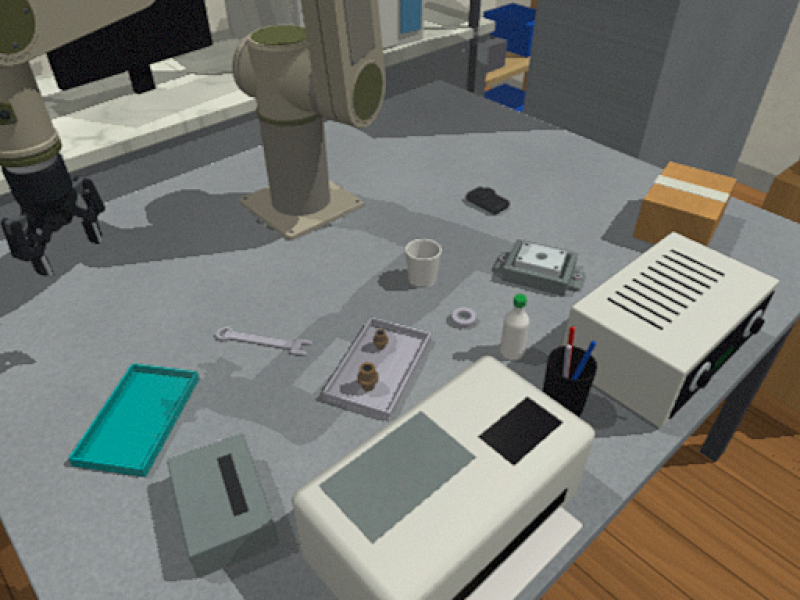

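Top view (800x600): the steel tray is at (440,300), with sleeves at (424,312) and (459,288). The latter looks larger and is also the larger one in the scene view, at (368,376) against (380,338). The teal tray is a lookalike. The grey housing with its aluminium plate is at (257,280), bore at about (254,280); the grey box at (590,277) is a distractor. I'll confirm with an enlarged crop.

```bash
python3 - <<'E'
from h import *
a=load('top0');b=load('scene0');k=1.5625
A=cv2.imread('pics/top0.png');B=cv2.imread('pics/scene0.png')
c1=cv2.resize(A[160:224,240:320],(400,320),interpolation=3)
c2=cv2.resize(A[150:214,130:210],(400,320),interpolation=3)
c3=cv2.resize(B[200:264,200:280],(400,280),interpolation=3)
c4=cv2.resize(B[145:195,310:380],(400,280),interpolation=3)
cv2.imwrite('pics/crop.png',np.vstack([np.hstack([c1,c2]),np.hstack([c3,c4])]))
print('large',ray(a,459/k,286/k,52),ray(b,369/k,366/k,52),'small',ray(a,424/k,311/k,40),ray(b,380/k,332/k,40))
print('bore',ray(a,254/k,280/k,40),ray(b,542/k,256/k,40))
for u,v in((390,293),(469,262),(490,298),(414,338)):print('tray',ray(a,u/k,v/k,20))
for u,v in((354,232),(354,289),(332,345)):print('obst',ray(a,u/k,v/k,0))
E
```

```text
large [ 555.3 -259.1   52. ] [ 559.6 -257.    52. ] small [ 495.  -183.3   40. ] [ 500.7 -182.2   40. ]
bore [543.3 209.   40. ] [553.3 210.3  40. ]
tray [ 537.  -103.2   20. ]
tray [ 623.5 -283.6   20. ]
tray [ 539.6 -335.1   20. ]
tray [ 435.2 -164.5   20. ]
obst [687.8  -6.1   0. ]
obst [546.3 -17.3   0. ]
obst [410.5  22.7   0. ]
```

View pics/crop.png

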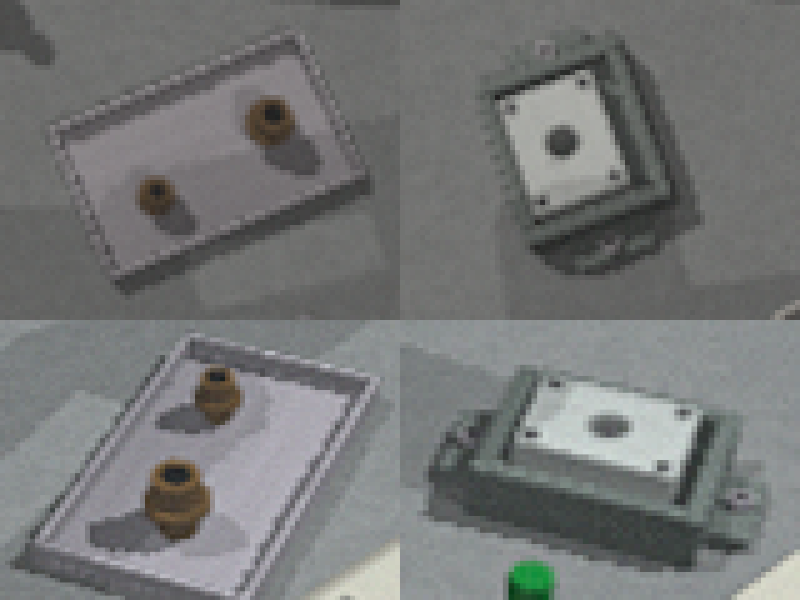

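The crop confirms it: the larger sleeve is the right one in the steel tray (hub hole at crop (273,115)), and the bore sits at crop (562,143) of the aluminium plate. The two cameras agree to within a few mm, so I'm moving above the sleeve.

Emit:
servo_tool(plan=[[[0.036,0.033,-0.006,0,0.06],[0.036,0.033,-0.006,0,0.06],[0.036,0.033,-0.006,0,0.06],[0.036,0.033,-0.006,0,0.06],[0.036,0.033,-0.006,0,0.06],[0.036,0.033,-0.006,0,0.06],[0.036,0.033,-0.006,0,0.06],[0.036,0.033,-0.006,0,0.06],[0.038,0.032,-0.006,0,0.06],[0,0,0,0,0.06]]], force=40)

```text
time: 1.1
tool_pos: [559.7, -252.7, 248.0]
tcp_rot: [-179.8, -0.0, 22.9]
ft_force: [-0.4, 0.0, -0.1]
finger_gap: 59.9
grip_force: 0.0
```

```bash
python3 - <<'E'
from h import *
s=sense();print({k:np.round(s[k],2).tolist() for k in('time','tool_pos','tcp_rot','ft_force','finger_gap','joint_pos')})
w=snap('wrist','w1');print(w['fx'],np.round(w['cam_to_world'],3).tolist())
print('large expected px',proj(w,(557,-258,52)))
cv2.imwrite('pics/w1b.png',cv2.resize(w['frame'],(800,600),interpolation=3))
E
```

```text
{'time': 1.1, 'tool_pos': [559.74, -252.75, 247.97], 'tcp_rot': [-179.82, -0.02, 22.94], 'ft_force': [-0.36, 0.01, -0.08], 'finger_gap': 59.95, 'joint_pos': [-29.14, 11.5, 86.67, 0.13, 81.96, 37.9]}
270.18355829951093 [[0.389, -0.88, -0.273, 629.408], [-0.921, -0.373, -0.111, -224.374], [-0.004, 0.294, -0.956, 316.981], [0.0, 0.0, 0.0, 1.0]]
large expected px (np.float64(256.6983424074787), np.float64(191.1213521728027))
```

View pics/w1b.png

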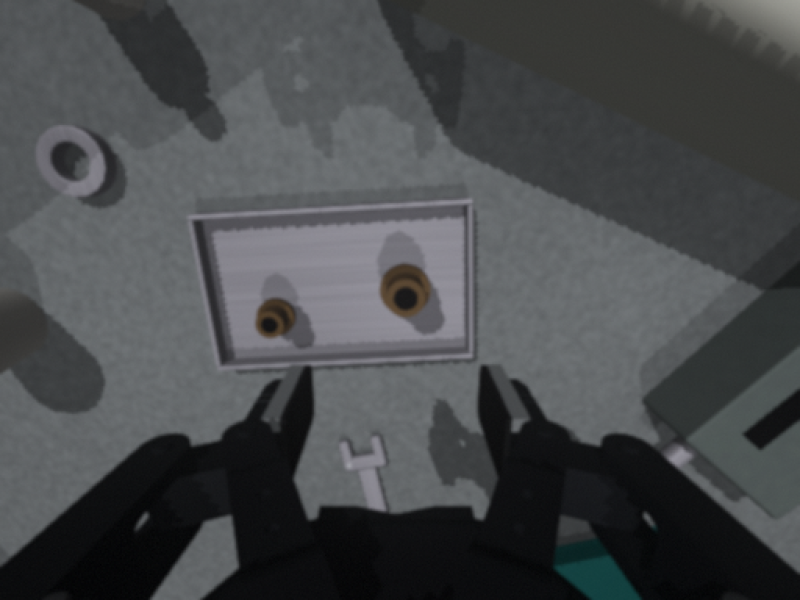

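The wrist view shows the larger sleeve's hub hole at (405,297) and the smaller sleeve at (272,322), so the target is about (558.5,-260). I'm descending and gripping the hub above the flange.

Emit:
servo_tool(plan=[[[-0.001,-0.007,-0.025,0,0.06],[0,0,-0.035,0,0.06],[0,0,-0.035,0,0.06],[0,0,-0.025,0,0.06],[0,0,-0.015,0,0.06],[0,0,-0.005,0,0.06],[0,0,0,0,0.06]]])

```text
time: 1.85
tool_pos: [555.5, -265.3, 110.0]
tcp_rot: [-180.0, 0.0, 22.6]
ft_force: [-0.2, -0.6, 0.2]
finger_gap: 59.9
grip_force: 0.0
```

Emit:
servo_tool(plan=[[[0,0,0,0,0.045],[0,0,0,0,0.035],[0,0,0,0,0.028],[0,0,0,0,0.022],[0,0,0,0,0.018],[0,0,0,0,0.01],[0,0,0,0,0.01],[0,0,0,0,0.01]]], force=60)

```text
time: 2.65
tool_pos: [556.6, -265.0, 111.4]
tcp_rot: [179.9, -0.1, 22.6]
ft_force: [-1.5, 1.5, 5.4]
finger_gap: 23.7
grip_force: 58.1
```

```bash
python3 - <<'E'
from h import *
w=snap('wrist','w2');b=snap('scene','s2');print(sense()['tool_pos'])
cv2.imwrite('pics/c2.png',np.hstack([cv2.resize(w['frame'][160:360,150:350],(400,400),interpolation=3),cv2.resize(b['frame'][160:280,180:300],(400,400),interpolation=3)]))
E
```

```text
[ 556.55770877 -265.01124818  111.44291831]
```

View pics/c2.png

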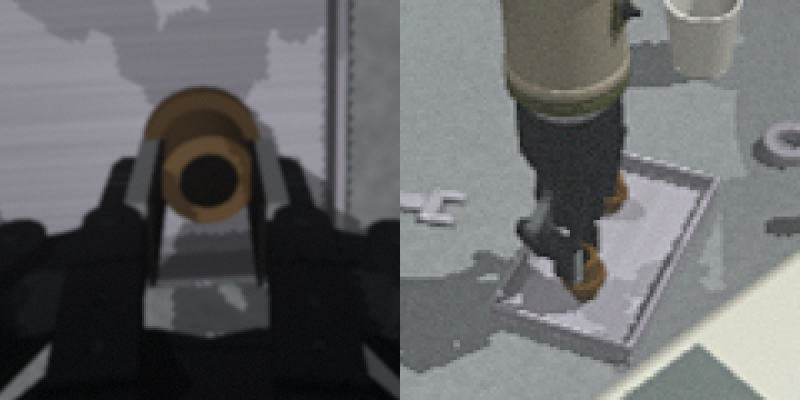

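The sleeve sits forward of the pad centre by about 5 mm and the fingertips touch the flange (5 N up). I'll open, re-centre slightly higher, and regrip.

Emit:
servo_tool(plan=[[[0,0,0,0,0.04],[0,0,0,0,0.045],[0,0,0.003,0,0.045],[0.005,0.002,0,0,0.045],[0,0,0,0,0.045],[0,0,0,0,0.045]]])

```text
time: 3.35
tool_pos: [561.0, -262.7, 112.9]
tcp_rot: [180.0, 0.0, 22.6]
ft_force: [0.7, 0.8, 1.1]
finger_gap: 44.9
grip_force: 0.0
```

Emit:
servo_tool(plan=[[[0,0,0,0,0.035],[0,0,0,0,0.028],[0,0,0,0,0.022],[0,0,0,0,0.018],[0,0,0,0,0.01],[0,0,0,0,0.01],[0,0,0,0,0.01],[0,0,0,0,0.01]]], force=60)

```text
time: 4.15
tool_pos: [560.8, -262.8, 113.0]
tcp_rot: [-180.0, -0.0, 22.6]
ft_force: [-1.5, 1.8, 3.0]
finger_gap: 23.3
grip_force: 58.5
```

```bash
python3 - <<'E'
from h import *
w=snap('wrist','w3');print(sense()['tool_pos'])
cv2.imwrite('pics/c3.png',cv2.resize(w['frame'][160:360,150:350],(600,600),interpolation=3))
E
```

```text
[ 560.82406837 -262.78951984  113.01153321]
```

View pics/c3.png

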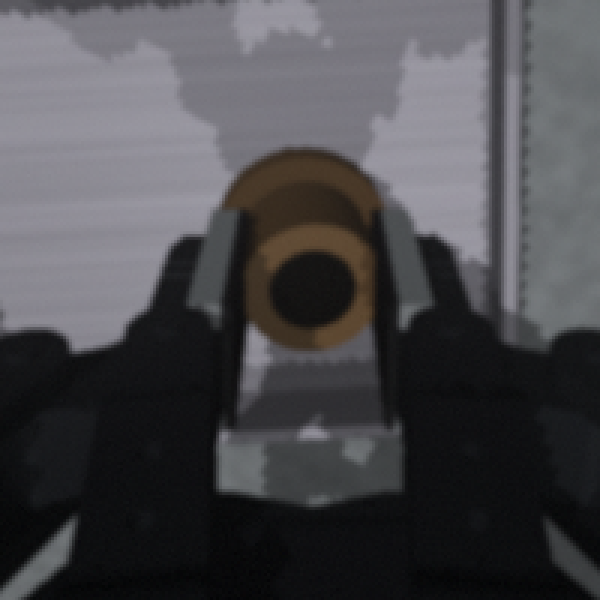

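Now the hub at (313,288) lies between the pads. Lifting.

Emit:
servo_tool(plan=[[[0,0,0.005,0,0.01],[0,0,0.015,0,0.01],[0,0,0.02,0,0.01],[0,0,0.025,0,0.01],[0,0,0.025,0,0.01],[0,0,0.015,0,0.01],[0,0,0.005,0,0.01],[0,0,0,0,0.01],[0,0,0,0,0.01]]])

```text
time: 5.1
tool_pos: [560.2, -262.6, 221.5]
tcp_rot: [-179.9, 0.1, 22.6]
ft_force: [0.5, 0.0, -2.0]
finger_gap: 23.0
grip_force: 58.5
```

```bash
python3 - <<'E'
from h import *
a=load('top0');b=load('scene0');print('bore',ray(a,162.4,178.6,40),ray(b,346.2,163.9,40),'sleeve',ray(a,294.6,183,52),ray(b,235.4,235.2,52))
w=load('w3');p=ray(w,150+313/3,160+288/3,55);print('hubtop',p,sense()['tool_pos'])
w=load('w2');print(ray(w,150+209/2,160+180/2,52))
w=load('w1');print(ray(w,405/1.5625,297/1.5625,52))
E
```

```text
bore [545.5 209.8  40. ] [552.1 208.5  40. ] sleeve [ 555.6 -262.    52. ] [ 560.9 -260.7   52. ]
hubtop [ 562.3 -263.6   55. ] [ 560.21325338 -262.60440859  221.52142203]
[ 560.7 -264.9   52. ]
[ 559.  -259.9   52. ]
```

Lift is good. The tray comparison shows the top camera reads about 5 mm low in x, so the bore is at about (551,209). I'll go just short of it so the wrist camera can see it past the sleeve.

Emit:
servo_tool(plan=[[[-0.003,0.025,0,0,0.01],[-0.006,0.046,0,0,0.01],[-0.006,0.048,0,0,0.01],[-0.006,0.05,0,0,0.01],[-0.006,0.05,0,0,0.01],[-0.006,0.05,0,0,0.01],[-0.006,0.05,0,0,0.01],[-0.006,0.05,0,0,0.01],[-0.006,0.048,0,0,0.01],[-0.005,0.036,0,0,0.01]]])

```text
time: 6.1
tool_pos: [503.4, 190.9, 221.3]
tcp_rot: [-180.0, 0.1, 22.7]
ft_force: [0.7, -1.1, -0.8]
finger_gap: 22.8
grip_force: 58.7
```

Emit:
servo_tool(plan=[[[0,0,0,0,0.01],[0,0,0,0,0.01],[0,0,0,0,0.01],[0,0,0,0,0.01]]])

```text
time: 6.5
tool_pos: [505.1, 187.1, 222.4]
tcp_rot: [180.0, 0.1, 22.5]
ft_force: [0.8, 0.0, -1.5]
finger_gap: 23.5
grip_force: 58.8
```

```bash
python3 - <<'E'
from h import *
s=sense();print(s['tool_pos'],s['ft_force'],s['joint_pos'])
w=snap('wrist','w4');print(proj(w,(551,209,40)))
cv2.imwrite('pics/w4b.png',cv2.resize(w['frame'],(800,600),interpolation=3))
E
```

```text
[505.06680356 187.08920807 222.37898329] [ 0.84497837  0.04746565 -1.53442435] [ 1.48799224e+01  1.09158991e+00  1.00609660e+02 -1.65798361e-02
  7.83506503e+01  8.23576785e+01]
(np.float64(249.4220036920794), np.float64(137.2266767274424))
```

View pics/w4b.png

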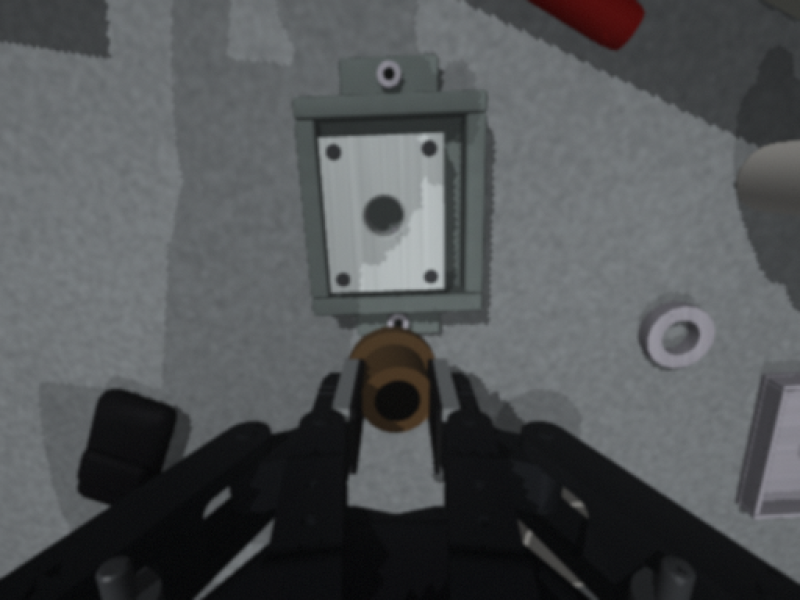

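Wrist view: the bore is at (383,214) and the held sleeve's hub hole at (397,400). I'll work both out in world coordinates from this one picture.

```bash
python3 - <<'E'
from h import *
w=load('w4');k=1.5625
B=cv2.imread('pics/w4.png',0)
roi=cv2.resize(B[120:154,228:262],None,fx=8,fy=8,interpolation=3)
_,t=cv2.threshold(roi,105,255,1)
n,l,st,c=cv2.connectedComponentsWithStats(t);print([(np.round(c[i]/8+[228,120],1),st[i,2:]/8) for i in range(1,n) if st[i,4]>2000])
print('bore',ray(w,383/k,214/k,40),'hub',ray(w,397/k,400/k,161.4),ray(w,397/k,400/k,163))
E
```

```text
[(array([245.4, 137.4]), array([  26.,   25., 4032.]))]
bore [549.7 212.7  40. ] hub [504.9 185.6 161.4] [505.7 186.  163. ]
```

Emit:
servo_tool(plan=[[[0.02,0.012,0,0,0.01],[0.0245,0.0146,0,0,0.01],[0,0,-0.015,0,0.01],[0,0,-0.02,0,0.01],[0,0,-0.02,0,0.01],[0,0,-0.008,0,0.01],[0,0,0,0,0.01],[0,0,0,0,0.01],[0,0,0,0,0.01]]])

```text
time: 7.45
tool_pos: [550.3, 215.0, 161.4]
tcp_rot: [180.0, -0.1, 22.6]
ft_force: [-0.3, -0.3, -0.7]
finger_gap: 23.1
grip_force: 58.7
```

```bash
python3 - <<'E'
from h import *
s=sense();print(s['tool_pos'],s['ft_force'],s['tcp_rot'])
w=snap('wrist','w5');b=snap('scene','s5')
cv2.imwrite('pics/c5.png',np.hstack([cv2.resize(w['frame'][100:350,150:350],(400,500),interpolation=3),cv2.resize(b['frame'][110:210,300:380],(400,500),interpolation=3)]))
E
```

```text
[550.26284579 214.98234527 161.3969667 ] [-0.34290511 -0.296957   -0.67751979] [ 1.79985174e+02 -1.29835258e-01  2.26062221e+01]
```

View pics/c5.png

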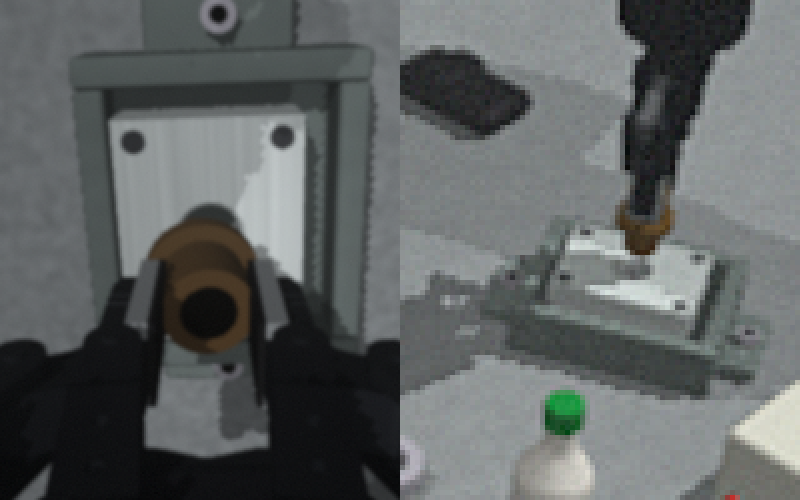

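The sleeve hangs about 10 mm over the plate, with the bore's far edge just visible behind the flange (wrist crop (210,215)). Now feeling down gently.

Emit:
servo_tool(plan=[[[0,-0.001,-0.004,0,0.01],[0,0,-0.003,0,0.01],[0,0,-0.002,0,0.01],[0,0,-0.002,0,0.01],[0,0,-0.001,0,0.01],[0,0,-0.001,0,0.01],[0,0,0,0,0.01],[0,0,0,0,0.01]]])

```text
time: 8.35
tool_pos: [549.8, 214.1, 147.5]
tcp_rot: [-180.0, -0.0, 22.6]
ft_force: [-1.9, 0.3, 4.1]
finger_gap: 23.4
grip_force: 59.3
```

Emit:
servo_tool(plan=[[[-0.001,0,0,0,0.01],[0,0,-0.001,0,0.01],[0,0,-0.001,0,0.01],[0,0,0,0,0.01],[0,0,0,0,0.01]]])

```text
time: 8.85
tool_pos: [549.8, 214.3, 147.1]
tcp_rot: [180.0, -0.2, 22.6]
ft_force: [-1.1, -1.1, 12.4]
finger_gap: 23.3
grip_force: 60.5
```

```bash
python3 - <<'E'
from h import *
k=1.5625;w=load('w4');H=[ray(w,u/k,v/k,40) for u,v in((333,152),(429,148),(343,280),(431,276))];bo=ray(w,383/k,214/k,40)
print(H,np.mean(H,0),bo)
w=load('w5');G=[ray(w,216.5,171,40),ray(w,291.5,168,40)];print(G,'bore from holes',np.mean(G,0)+bo-(H[0]+H[1])/2)
for z in(99,100.4,102):print('hub',ray(w,254,256.5,z))
for z in(99,100.4,102):print('w4hub',ray(load('w4'),397/k,400/k,z+61))
s=sense();print(s['tool_pos'],s['ft_force'],s['wrist_torque'])
w=snap('wrist','w6');cv2.imwrite('pics/c6.png',cv2.resize(w['frame'][110:310,150:350],(600,600),interpolation=3))
E
```

```text
[array([570.7, 251.5,  40. ]), array([593.3, 202.5,  40. ]), array([503.4, 220.5,  40. ]), array([526.4, 171.6,  40. ])] [548.45  211.525  40.   ] [549.7 212.7  40. ]
[array([571.1, 251.4,  40. ]), array([593.8, 202.5,  40. ])] bore from holes [550.15 212.65  40.  ]
hub [549.2 213.2  99. ]
hub [549.9 213.5 100.4]
hub [550.8 213.9 102. ]
w4hub [504.1 185.3 160. ]
w4hub [504.9 185.6 161.4]
w4hub [505.7 186.  163. ]
[549.78367517 214.30350392 147.1132689 ] [-1.09033448 -1.14418041 12.37718276] [-0.01064094  0.3723288   0.04812996]
```

View pics/c6.png

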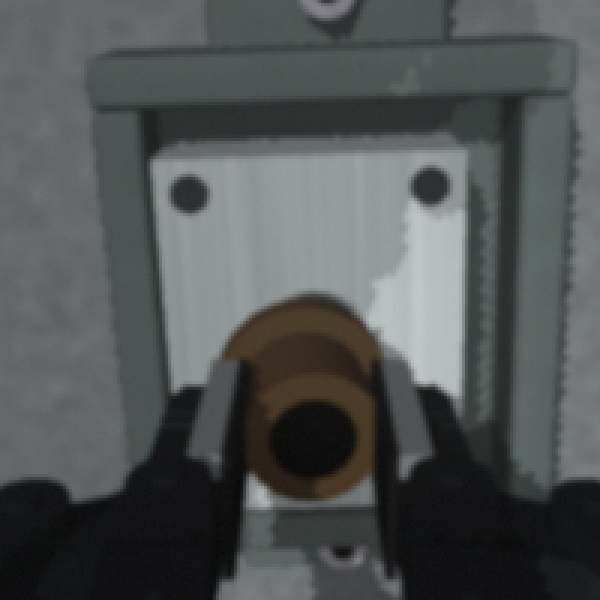

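Wrist crop: hub hole at (313,438), plate screw holes at (189,194) and (430,187). The plate's hole pattern puts the bore about 1 mm toward -x and -y of the sleeve, and the side force agrees. I'll lift 2 mm, shift, and feel again.

Emit:
servo_tool(plan=[[[0,0,0.002,0,0.01],[0,0,0.001,0,0.01],[0,-0.0015,0,0,0.01],[0,0,0,0,0.01],[0,0,-0.001,0,0.01],[0,0,-0.001,0,0.01],[0,0,-0.001,0,0.01],[0,0,0,0,0.01],[0,0,0,0,0.01]]])

```text
time: 9.8
tool_pos: [549.5, 212.8, 146.8]
tcp_rot: [180.0, -0.2, 22.6]
ft_force: [-2.0, 0.3, 12.4]
finger_gap: 23.0
grip_force: 60.4
```

```bash
python3 - <<'E'
from h import *
s=sense();print(s['tool_pos'],s['ft_force'],s['wrist_torque'])
E
```

```text
[549.54485239 212.81192383 146.77678195] [-1.97921629  0.26137416 12.40760495] [ 0.01245098  0.3804527  -0.01820841]
```

Emit:
servo_tool(plan=[[[0,0,0.002,0,0.01],[0,0,0.001,0,0.01],[-0.002,0,0,0,0.01],[0,0,0,0,0.01],[0,0,-0.001,0,0.01],[0,0,-0.001,0,0.01],[0,0,-0.001,0,0.01],[0,0,0,0,0.01],[0,0,0,0,0.01]]])

```text
time: 10.7
tool_pos: [547.8, 213.0, 147.2]
tcp_rot: [180.0, -0.2, 22.6]
ft_force: [0.8, -0.2, 12.9]
finger_gap: 23.2
grip_force: 60.4
```

```bash
python3 - <<'E'
from h import *
s=sense();print(s['tool_pos'],s['ft_force'],s['wrist_torque'])
E
```

```text
[547.82733809 212.98555241 147.1570218 ] [ 0.82839617 -0.19888634 12.88031499] [ 0.06604665  0.17609997 -0.01254333]
```

Emit:
servo_tool(plan=[[[0,0,0.003,0,0.01],[0,0,0.002,0,0.01],[0.0,0,0,0,0.01],[0,0,0,0,0.01],[0,0,0,0,0.01]]])

```text
time: 11.2
tool_pos: [546.0, 212.3, 149.2]
tcp_rot: [-180.0, 0.1, 22.6]
ft_force: [0.5, 0.1, 0.2]
finger_gap: 23.4
grip_force: 58.6
```

```bash
python3 - <<'E'
from h import *
s=sense();print(s['tool_pos'],s['ft_force'],s['wrist_torque'],s['tcp_rot'])
w=snap('wrist','w7');snap('scene','s7');snap('top','t7')
import glob
B=cv2.imread('pics/s7.png');cv2.imwrite('pics/c7.png',cv2.resize(B[125:185,310:390],(800,600),interpolation=3))
E
```

```text
[546.04299854 212.33853672 149.21369642] [0.49013654 0.12005603 0.23808364] [-0.03931818  0.02649335 -0.02592476] [-1.79989866e+02  6.92515334e-02  2.26170202e+01]
```

View pics/c7.png

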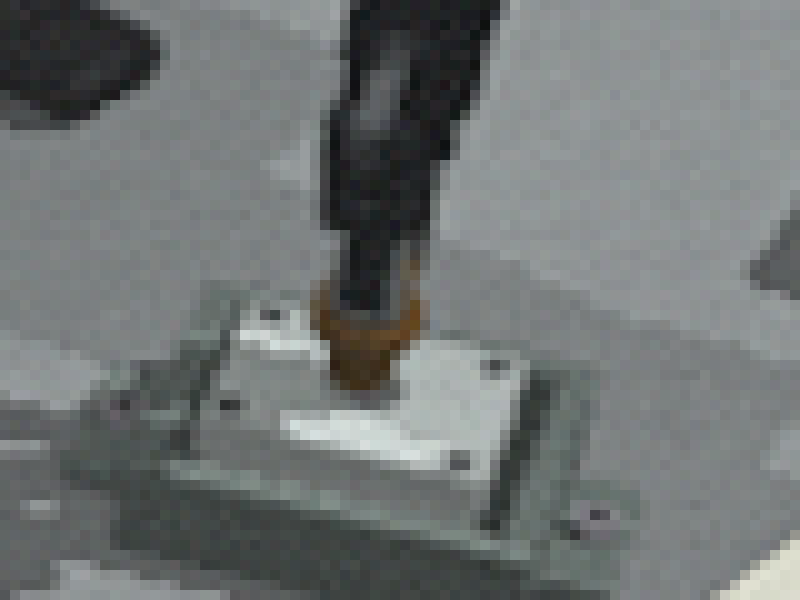

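```bash
python3 - <<'E'
from h import *
s=load('s7');f=lambda u,v:(310+u/10,125+v/10)
H=[ray(s,*f(u,v),40) for u,v in((271,314),(230,404),(497,366),(459,460))];print(H);b=np.mean(H,0);print('bore',b)
def ext(x,y,z,r):
    P=np.array([proj(s,(x+r*np.cos(t),y+r*np.sin(t),z)) for t in np.linspace(0,6.28,60)]);P=(P-[310,125])*10
    return P.min(0).round(),P.max(0).round()
print('bore ext',ext(*b[:2],40,11.6))
for nm,(x,y) in dict(bore=b[:2],tcp=(546,212.3)).items():
    for dz in(0,):print(nm,'foot',ext(x,y,40.2,9.3),'spigot@2.5',ext(x,y,42.7,11),'flange lo',ext(x,y,62.2,18),'flange hi',ext(x,y,68.2,18))
E
```

```text
[array([506.4, 219.2,  40. ]), array([528.8, 171.1,  40. ]), array([573.5, 250.4,  40. ]), array([595.6, 201.3,  40. ])]
bore [551.075 210.5    40.   ]
bore ext (array([327., 364.]), array([400., 407.]))
bore foot (array([334., 367.]), array([393., 402.])) spigot@2.5 (array([330., 358.]), array([400., 399.])) flange lo (array([316., 296.]), array([432., 362.])) flange hi (array([319., 280.]), array([435., 347.]))
tcp foot (array([325., 358.]), array([384., 393.])) spigot@2.5 (array([321., 349.]), array([390., 390.])) flange lo (array([307., 287.]), array([422., 353.])) flange hi (array([310., 271.]), array([425., 337.]))
```

Scene crop: plate holes at (271,314), (230,404), (497,366) and (459,460); spigot foot ending at about (362,390). Free, the sleeve sits too far -x/+y, and the contact moments agree. Shifting to about (549.8, 211).

Emit:
servo_tool(plan=[[[0.0038,-0.0013,0,0,0.01],[0,0,0,0,0.01],[0,0,0,0,0.01],[0,0,-0.002,0,0.01],[0,0,-0.001,0,0.01],[0,0,-0.001,0,0.01],[0,0,-0.001,0,0.01],[0,0,0,0,0.01],[0,0,0,0,0.01]]])

```text
time: 12.25
tool_pos: [550.4, 211.0, 144.9]
tcp_rot: [180.0, -0.0, 22.6]
ft_force: [1.0, -1.3, -1.0]
finger_gap: 23.1
grip_force: 58.6
```

```bash
python3 - <<'E'
from h import *
s=sense();print(s['tool_pos'],s['ft_force'],s['wrist_torque'])
E
```

```text
[550.38413683 210.97586269 144.94961303] [ 0.95328201 -1.31965689 -1.03910448] [-3.85305485e-01 -1.33603133e-01  3.67874335e-04]
```

It's in: z is down and no vertical force. Continuing gently.

Emit:
servo_tool(plan=[[[0,0,-0.001,0,0.01],[0,0,-0.001,0,0.01],[0,0,-0.001,0,0.01],[0,0,-0.001,0,0.01],[0,0,0,0,0.01],[0,0,0,0,0.01]]])

```text
time: 12.85
tool_pos: [550.3, 211.0, 140.8]
tcp_rot: [180.0, 0.0, 22.6]
ft_force: [2.1, -4.0, -0.4]
finger_gap: 23.0
grip_force: 58.5
```

```bash
python3 - <<'E'
from h import *
s=sense();print(s['tool_pos'],s['ft_force'],s['wrist_torque'])
E
```

```text
[550.31307569 210.9910825  140.78677261] [ 2.10361063 -3.98885968 -0.40648632] [-0.77750927 -0.38215222 -0.03870292]
```

Side force (2,-4) N: ease towards it and continue pressing.

Emit:
servo_tool(plan=[[[0.0005,-0.001,0,0,0.01],[0,0,-0.001,0,0.01],[0,0,-0.001,0,0.01],[0,0,-0.001,0,0.01],[0,0,-0.001,0,0.01],[0,0,0,0,0.01],[0,0,0,0,0.01]]])

```text
time: 13.55
tool_pos: [550.7, 210.2, 136.7]
tcp_rot: [-180.0, 0.0, 22.6]
ft_force: [0.1, -0.7, -1.2]
finger_gap: 23.4
grip_force: 58.6
```

Emit:
servo_tool(plan=[[[0,0,-0.001,0,0.01],[0,0,-0.001,0,0.01],[0,0,-0.001,0,0.01],[0,0,-0.001,0,0.01],[0,0,0,0,0.01],[0,0,0,0,0.01]]])

```text
time: 14.15
tool_pos: [551.6, 210.5, 134.5]
tcp_rot: [180.0, -0.1, 22.6]
ft_force: [-1.4, -0.9, 8.9]
finger_gap: 23.1
grip_force: 59.7
```

Emit:
servo_tool(plan=[[[0,0,-0.001,0,0.01],[0,0,-0.001,0,0.01],[0,0,-0.001,0,0.01],[0,0,0,0,0.01],[0,0,0,0,0.01]]])

```text
time: 14.65
tool_pos: [551.4, 210.5, 131.1]
tcp_rot: [180.0, -0.1, 22.6]
ft_force: [-1.9, -0.4, 6.4]
finger_gap: 23.4
grip_force: 59.5
```

Emit:
servo_tool(plan=[[[0,0,-0.001,0,0.01],[0,0,-0.001,0,0.01],[0,0,-0.001,0,0.01],[0,0,0,0,0.01],[0,0,0,0,0.01]]])

```text
time: 15.15
tool_pos: [551.8, 210.7, 129.2]
tcp_rot: [-180.0, -0.2, 22.6]
ft_force: [-4.1, -0.4, 13.9]
finger_gap: 23.5
grip_force: 60.4
```

Emit:
servo_tool(plan=[[[0,0,-0.001,0,0.01],[0,0,-0.001,0,0.01],[0,0,0,0,0.01],[0,0,0,0,0.01]]])

```text
time: 15.55
tool_pos: [551.8, 210.8, 127.6]
tcp_rot: [-180.0, -0.2, 22.6]
ft_force: [-5.2, -0.1, 17.0]
finger_gap: 23.4
grip_force: 60.6
```

Emit:
servo_tool(plan=[[[-0.001,0,0,0,0.01],[0,0,-0.001,0,0.01],[0,0,-0.001,0,0.01],[0,0,0,0,0.01],[0,0,0,0,0.01]]])

```text
time: 16.05
tool_pos: [551.9, 210.9, 127.3]
tcp_rot: [180.0, -0.3, 22.6]
ft_force: [-6.9, -2.4, 24.6]
finger_gap: 23.3
grip_force: 61.5
```

Motion nearly stopped at z=127.3, where seating is expected (about 127). I'll press a bit firmer to confirm.

Emit:
servo_tool(plan=[[[0,0,-0.001,0,0.01],[0,0,-0.001,0,0.01],[0,0,-0.001,0,0.01],[0,0,0,0,0.01],[0,0,0,0,0.01],[0,0,0,0,0.01]]])

```text
time: 16.65
tool_pos: [552.7, 211.2, 126.7]
tcp_rot: [180.0, -0.4, 22.6]
ft_force: [-13.0, -4.1, 41.4]
finger_gap: 23.5
grip_force: 63.1
```

Stiff stop at 126.7, 41 N: seated. Unload, open, and rise.

Emit:
servo_tool(plan=[[[0,0,0.002,0,0.01],[0,0,0.002,0,0.01],[0,0,0.002,0,0.01],[0,0,0,0,0.01],[0,0,0,0,0.01]]])

```text
time: 17.15
tool_pos: [550.9, 210.6, 127.4]
tcp_rot: [180.0, -0.2, 22.6]
ft_force: [0.3, -0.3, 9.5]
finger_gap: 23.2
grip_force: 59.5
```

Emit:
servo_tool(plan=[[[0,0,0,0,0.03],[0,0,0,0,0.038],[0,0,0,0,0.046],[0,0,0,0,0.055],[0,0,0,0,0.055],[0,0,0,0,0.055]]])

```text
time: 17.75
tool_pos: [549.7, 210.1, 125.7]
tcp_rot: [-180.0, 0.0, 22.6]
ft_force: [-0.2, 0.4, -0.3]
finger_gap: 55.2
grip_force: 0.0
```

Emit:
servo_tool(plan=[[[0,0,0.01,0,0.055],[0,0,0.02,0,0.055],[0,0,0.03,0,0.055],[-0.015,-0.006,0.02,0,0.055],[-0.02,-0.008,0.01,0,0.055],[-0.015,-0.006,0,0,0.055],[0,0,0,0,0.055],[0,0,0,0,0.055]]])

```text
time: 18.55
tool_pos: [500.1, 190.2, 216.6]
tcp_rot: [180.0, -0.1, 22.6]
ft_force: [0.7, -0.7, 0.1]
finger_gap: 55.2
grip_force: 0.0
```

```bash
python3 - <<'E'
from h import *
s=sense();print(s['tool_pos'],s['ft_force'])
w=snap('wrist','w8');b=snap('scene','s8');S=load('s8')
# bronze mask extents vs model at seat
for n,c,z0 in(('w8',(551,211),0),('s8',(551,211),0)):
    I=cv2.imread(f'pics/{n}.png');L=load(n);h=cv2.cvtColor(I,cv2.COLOR_BGR2HSV)
    m=((h[...,1]>110)&(h[...,0]>5)&(h[...,0]<25)).astype('uint8')
    u,v=map(int,proj(L,(*c,55)));mm=np.zeros_like(m);mm[v-40:v+40,u-40:u+40]=m[v-40:v+40,u-40:u+40]
    ys,xs=np.nonzero(mm);print(n,'obs',xs.min(),xs.max()+1,ys.min(),ys.max()+1)
    for dz in(0,2,5):
        P=np.array([proj(L,(c[0]+r*np.cos(t),c[1]+r*np.sin(t),z+dz)) for r,z in((18,40),(18,46),(13,66)) for t in np.linspace(0,6.28,80)])
        print(' dz',dz,P.min(0).round(1),P.max(0).round(1))
    f=P[:80]
E
```

```text
[500.09135871 190.24970107 216.57944628] [ 0.66586277 -0.7234722   0.11538367]
w8 obs 234 271 117 154
 dz 0 [232.1 112.5] [273.4 154.8]
 dz 2 [231.9 112.5] [273.6 155.1]
 dz 5 [231.6 112.6] [273.9 155.7]
s8 obs 341 352 156 167
 dz 0 [340.7 154.4] [352.4 166.8]
 dz 2 [340.8 153.9] [352.5 166.3]
 dz 5 [340.9 153.1] [352.7 165.6]
```

The model overlay fits the seated sleeve (within ~1.5 mm). To be certain it's flush, I'll press its hub top squarely with the fingertips and check for a rigid stop.

Emit:
servo_tool(plan=[[[0.025,0.01,0,0,0.03],[0.0255,0.0105,0,0,0.016],[0,0,-0.015,0,0.016],[0,0,-0.02,0,0.016],[0,0,-0.02,0,0.016],[0,0,-0.01,0,0.016],[0,0,-0.004,0,0.016],[0,0,0,0,0.016],[0,0,0,0,0.016]]])

```text
time: 19.55
tool_pos: [550.8, 210.8, 147.9]
tcp_rot: [180.0, -0.1, 22.6]
ft_force: [-0.0, 0.8, 0.3]
finger_gap: 16.1
grip_force: 0.0
```

Emit:
servo_tool(plan=[[[0,0,-0.002,0,0.016],[0,0,-0.002,0,0.016],[0,0,-0.001,0,0.016],[0,0,-0.001,0,0.016],[0,0,0,0,0.016],[0,0,0,0,0.016]]])

```text
time: 20.15
tool_pos: [550.3, 210.7, 140.9]
tcp_rot: [180.0, -0.0, 22.6]
ft_force: [0.0, -0.2, 0.6]
finger_gap: 16.3
grip_force: 0.0
```

Emit:
servo_tool(plan=[[[0,0,-0.001,0,0.016],[0,0,-0.001,0,0.016],[0,0,-0.001,0,0.016],[0,0,0,0,0.016],[0,0,0,0,0.016]]])

```text
time: 20.65
tool_pos: [550.9, 211.7, 139.8]
tcp_rot: [-179.9, -0.1, 22.6]
ft_force: [-4.0, 2.1, 10.6]
finger_gap: 16.0
grip_force: 5.4
```

Emit:
servo_tool(plan=[[[0,0,-0.001,0,0.016],[0,0,-0.001,0,0.016],[0,0,-0.001,0,0.016],[0,0,0,0,0.016],[0,0,0,0,0.016]]])

```text
time: 21.15
tool_pos: [551.3, 212.3, 138.8]
tcp_rot: [-179.9, -0.2, 22.6]
ft_force: [-10.9, 2.6, 24.9]
finger_gap: 15.9
grip_force: 12.1
```

Emit:
servo_tool(plan=[[[0,0,-0.001,0,0.016],[0,0,-0.001,0,0.016],[0,0,0,0,0.016],[0,0,0,0,0.016],[0,0,0,0,0.016]]])

```text
time: 21.65
tool_pos: [551.8, 212.6, 138.5]
tcp_rot: [-179.9, -0.3, 22.7]
ft_force: [-14.4, 1.9, 35.6]
finger_gap: 16.3
grip_force: 17.5
```

Emit:
servo_tool(plan=[[[0,0,0.003,0,0.016],[0,0,0.002,0,0.016],[0,0,0,0,0.016],[0,0,0,0,0.016]]])

```text
time: 22.05
tool_pos: [550.8, 211.1, 138.9]
tcp_rot: [-180.0, -0.1, 22.6]
ft_force: [-1.0, 0.8, 9.2]
finger_gap: 16.4
grip_force: 4.6
```

At 35 N it stopped rigid, having settled about 0.8 mm; hub top is 138.9−73 ≈ 66 mm, exactly the seated height. Retreating.

Emit:
servo_tool(plan=[[[0,0,0.005,0,0.016],[0,0,0.015,0,0.016],[0,0,0.03,0,0.016],[0,0,0.04,0,0.016],[0,0,0.03,0,0.016],[0,0,0,0,0.016],[0,0,0,0,0.016],[0,0,0,0,0.016]]])

```text
time: 22.85
tool_pos: [549.7, 210.4, 256.7]
tcp_rot: [-180.0, 0.1, 22.6]
ft_force: [-0.7, -0.7, -0.6]
finger_gap: 16.1
grip_force: 0.0
```

```bash
python3 - <<'E'
from h import *
s=sense();print(s['tool_pos'],s['ft_force'])
b=snap('scene','s9');h=cv2.cvtColor(b['frame'],cv2.COLOR_BGR2HSV)
m=((h[...,1]>110)&(h[...,0]>5)&(h[...,0]<25))[140:190,320:375];ys,xs=np.nonzero(m);print(xs.min()+320,xs.max()+321,ys.min()+140,ys.max()+141)
print(r.hand_in())
E
```

```text
[549.66121193 210.39564269 256.74461664] [-0.67864239 -0.65270408 -0.56046628]
342 352 156 167
the job is handed in; nothing more can be done
None
```

The larger sleeve is pressed into the bearing-plate bore and released, with wrist force peaking at 41 N. It stopped rigid at the seated height (hub top about 66 mm), and I handed the job in at about 23 s; no verdict was shown.

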